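Set the battery charger to yellow and start it

ROBOT

A 7-joint arm with a two-finger parallel gripper is mounted at the origin on the work surface. World frame = base frame: x ahead of the robot, y to its left, z up, the work surface at z = 0. Lengths are in m, angles in degrees, forces in N, time in s.
With the tool pointing down it reaches from about 0.425 to 0.875 m from the base axis. Payload 4.7 kg.
Tool frame: the origin (TCP) lies at the very end of the fingers, on their centre line; the grasp point (between the pads) lies r.pinch_z behind it (r.pinch_z is the distance from the TCP to the grasp point, in m); z points along the fingers, y is the line along which they close (so a half turn about z gives the same grasp; the last joint's range is limited). The gripper opens to 87 mm and grips with 3 to 60 N. Pads are 19 mm wide; open, the fingers measure 117 mm over their backs; the gripper's body (75 mm by 190 mm) begins 51 mm behind the grasp point.
Start: joints at [66.24, 18.392, -4.016, 83.108, 1.295, 78.541, -3.26], TCP at [0.27, -0.591, 0.223] pointing down, gripper open.
Joint ranges: [-163.93, 163.93], [-17.29, 119.83], [-79.2, 71.16], [3.27, 140.29], [-89.18, 269.18], [5.43, 117.66], [-154.24, 154.24]. Speed limits (degrees/s): [147.25, 147.25, 180, 180, 180, 180, 180].

INTERFACE

Orientations are given as a 3x3 rotation matrix whose columns are the frame's x, y, z axes.
In Python, from cell import r gives the robot as it stands.
- The arm moves only by the shell command python3 -m pendant 'ROWS' [OPENING]. ROWS is text: rows parted by semicolons, each of 4 numbers parted by spaces: the shift along the tool's x, y, z in m, then the turn about the tool's z in degrees. A call has 1 to 5 rows; each row is the pose to reach, as a shift and turn from the pose commanded when the call began, along the tool's axes at that moment; what a row does not reach only later rows make up. A row lasts 1/8 s, in which the tool goes at most 62.5 mm and 10.7 degrees, less where a joint would pass 70% of its speed; a pose out of reach is approached as far as the arm can. A call with a gripper value outside its range is refused whole. OPENING is the finger opening in m, from 0 to 0.087, set as the call begins (- or left out, the last holds). The fingers move at their own pace and stop on an object; the grip force is fixed at half the most. Time passes only in rows, so rows that repeat a pose let the fingers close. It gives the time, the measured TCP pose, the force, the opening and the grip force at its end, in the units of the state.
- r.get_obs(): the state, without advancing time (a new reading comes with each control period).
- r.grab_frame(name): name is "scene" or "top"; returns a dict with "img" (400x640x3 uint8, red, green, blue), "range_z" (400x640 float32, m along the optical axis (not along the pixel's ray), 0 where there is no reading), "fov_y" (degrees; the focal length in pixels is half the picture's height over the tangent of half this angle, whatever the lens; pixels are square), "cx", "cy" (the principal point, pixels), "rvec" (rotation vector, rad) and "tvec" (3), from world to camera coordinates, as OpenCV has them. Camera axes: x right, y down, z forward; pixel columns grow to the right and rows downward; lengths in m; the calibration is good to about 2 mm. A picture is of the moment at which its call begins.
- r.job_done(): hands the job in; it is judged then, once.
Trained networks look in a picture, given as the dict that the camera call returned (one of the last four; its "shot" number tells which), for a name from the list of things; names that differ only in an ending like _2 or _b are one class to them, and where a whole thing is asked for, a point or a joint stands for the part that bears it (a point fixed in the world has none). Each returns a list of dicts, best first, with "score" (0 to 1); they miss things now and then, are a little off and sometimes report something else, mostly with a low value. They report only what shows in the picture. A call takes as long as a camera call.
- r.cut_out(query, picture): "mask" (400x640 bool, what is visible of it) and "rect" ([centre column, centre row, width, height] in pixels, round what is visible of it).
- r.landmark_of(query, picture): "at" ([column, row] in pixels: a listed point, or the origin of a listed thing).
The state is a dict: "t": time; "joint_pos": joint angles; "dq": joint speeds; "joint_torque": joint torques, N m; "tcp_pos": TCP position; "tcp_rot": TCP orientation; "force": force on the tool from outside, world axes, zero at the start; "torque": the same for the moment, N m; "gripper_width": finger opening in m; "gripper_force": force on a finger pad.
Only numpy, scipy, OpenCV 4.12 (cv2) and the standard library are available. Lean on these libraries where they do the work, as an engineer would, in place of code of your own. Each camera call takes 0.05 s, during which the arm holds its last target. There are 200 camera calls.

TASK

On the bench battery charger, push the orange tab of the rotary selector round, click by click, until it has settled pointing at the yellow mark; only then press the green start button fully in and let it go. Do it all with the fingertips: pick nothing up, and leave the loose things on and around the charger where they stand.

Things in the scene. Friction and masses are not known exactly. Their poses are not given: they have to be found in the camera images.
- charger: Bench battery charger fixed to the bench: a blue box 260 (x) by 370 (y) by 90 mm high with a flat level grey top. Origin at the centre of its underside; x points to its rear, y to its left, z up; it stands at any yaw within about 0.4 rad. The selector's axis is at (0, 70), the button at (-5, -115) mm in x, y of this frame.
- selector_axis (a point): On the vertical axis of the rotary selector, at the height of the charger's flat top, 90 mm above the bench. The selector is a black disc, 84 mm across, its top 19 mm above the flat top; fingers must pass outside it. Of its nine places the three at -0.698, 0, +0.698 rad are unmarked (black ticks): it starts in one of those. The other six each have a coloured mark.
- selector (a joint): Selector angle, rad, anticlockwise from above; 0: tab along the charger's +x. Clicks into nine places 0.698 (40 deg) apart: 0, +-0.698, +-1.396, +-2.094, +-2.793; end stops at +-2.9 keep it from passing the charger's -x. Pushed past half way it clicks on to the next place, else falls back; at rest within 0.05 of a place. Takes 4 to 7 N at the tab; pushed slowly it does not coast past a place.
- tab (a point): Centre of the selector's upright orange tab, 62 mm from the selector axis and 18 mm above the charger's flat top. The tab is a radial fin, 10 mm thick along the direction of turning, standing out from the disc (42 mm from the axis) to 76 mm from the axis, from 5 to 31 mm above the flat top. Push it on either flat side.
- pointer (a point): Point straight ahead of the tab, 92 mm from the selector axis; it comes over the centre of a mark when the tab points at that mark.
- mark_yellow: The yellow mark: a round flat disc, 28 mm across and 3 mm high, on the charger's flat top, 92 mm from the selector axis, at one of the six marked places (which one changes from run to run; the others carry red, blue, white, green and black marks). Origin at the centre of its underside.
- start_button (a joint): Travel of the green start button, m: 0 out, 0.006 fully in; it springs back and takes about 5 N when fully in.
- start_button_top (a point): Centre of the top face of the green start button, 32 mm across, 22 mm above the charger's flat top, in a black housing 48 mm across and 12 mm high; it is pressed straight down.
- deep_socket: Loose steel deep socket standing on the charger's top, 24 mm across, 50 mm tall. Bystander. Origin under its centre.
- oil_cap: Loose black oil filler cap on the charger's top, 48 mm across, 25 mm tall. Bystander. Origin under its centre.
- oil_filter: Loose can-shaped oil filter with a blue label on the bench, 76 mm across, 100 mm tall. Bystander. Origin under its centre.
- funnel: Loose red funnel standing wide end down on the bench, 116 mm across, 120 mm tall. Bystander. Origin under its centre.
- wrench: Loose steel wrench lying on the bench, 220 mm long. Bystander. Origin under its centre.
- screwdriver: Loose screwdriver lying on the bench, 200 mm long. Bystander. Origin under its centre.
- bolt_bowl: Loose yellow steel bowl on the bench, 120 mm across, 45 mm tall. Bystander. Origin under its centre.

How it is judged (in metres and radians):
On the way, in this order (a step that is already met when the one before it is completed fails the run):
1. the selector has settled with its tab pointing at the yellow mark (horizontal distance between pointer and mark_yellow below 0.012 m and velocity of joint selector between -0.15 and 0.15 rad/s), for 0.2 s.
2. the green start button is pressed in (value of joint start_button above 0.0045 m), for 0.05 s.
At the end, for the whole second after the job is handed in: The tab points at the yellow mark (pointer within 12 mm of the mark's centre, selector at rest) and the start button, pressed in at least 4.5 mm after the selector had settled there, is out again (horizontal distance between pointer and mark_yellow below 0.012 m and value of joint start_button below 0.0015 m and velocity of joint selector between -0.1 and 0.1 rad/s); the robot touches nothing.
It fails at once if the start button is pressed in while the selector is not on the yellow mark (value of joint start_button above 0.003 m and not (horizontal distance between pointer and mark_yellow below 0.012 m)).
It fails at once if a loose thing is picked up, knocked over or pushed away by more than 20 mm (distance of any of deep_socket, oil_cap, oil_filter, funnel, wrench, screwdriver, bolt_bowl from where it was at the start of the episode above 0.02 m or angle between any of deep_socket, oil_cap, oil_filter, funnel, wrench, screwdriver, bolt_bowl's own z axis and vertical above 0.5 rad).
It also fails if it takes over 64 s, if anything falls off the work surface, if the arm or the gripper's body presses on something with over 40 N, if the wrist force passes 120 N, or if a joint passes its speed limit or range.

## Working session

There is one attempt and no reset: what is moved stays moved. The work goes in short steps, Python scripts to look and compute and a shell command to move; the robot and the scene stay as the last step left them, time stands still between calls to the robot, and variables do not carry over. Pictures are saved under pics/ and viewed, at most 10 in all, crops included, and the job is handed in when it is done.

```bash
ls; mkdir -p pics; cat > h.py <<'E'
import numpy as np,cv2
from cell import r
def cam(p):
    f=200/np.tan(np.radians(p["fov_y"])/2); R=cv2.Rodrigues(np.array(p["rvec"],float))[0]; return f,R,np.array(p["tvec"],float).ravel()
def ray_z(p,uv,z):
    f,R,t=cam(p); d=R.T@np.array([(uv[0]-p["cx"])/f,(uv[1]-p["cy"])/f,1]); c=-R.T@t
    return c+d*(z-c[2])/d[2]
def proj(p,X):
    f,R,t=cam(p); q=R@np.array(X)+t; return q[0]/q[2]*f+p["cx"],q[1]/q[2]*f+p["cy"]
def cloud(p):
    f,R,t=cam(p); v,u=np.mgrid[:400,:640]; z=p["range_z"]
    return (np.stack([(u-p["cx"])/f*z,(v-p["cy"])/f*z,z],-1)-t)@R
E
python3 - <<'E'
from h import *
for n in("top","scene"):
    p=r.grab_frame(n); cv2.imwrite(f"pics/{n}0.png",cv2.cvtColor(p["img"],cv2.COLOR_RGB2BGR))
    print(n,(-cam(p)[1].T@cam(p)[2]).round(2))
    for q,z in(("charger",0),("selector_axis",.09),("tab",.108),("pointer",.09),("mark_yellow",.09),("start_button_top",.112),("deep_socket",.09),("oil_cap",.09)):
        print(q,[(np.round(d["at"]),round(d["score"],2),ray_z(p,d["at"],z).round(3)[:2]) for d in r.landmark_of(q,p)[:2]])
o=r.get_obs();print(o["t"],o["tcp_pos"],np.round(o["tcp_rot"],3),r.pinch_z)
E
```

```text
pics
top [0.33 0.   1.26]
charger [(array([320., 191.]), 0.77, array([0.587, 0.036]))]
selector_axis [(array([297., 180.]), 0.56, array([0.608, 0.106]))]
tab [(array([301., 161.]), 0.7, array([0.664, 0.092]))]
pointer [(array([306., 152.]), 0.96, array([0.698, 0.077])), (array([208., 173.]), 0.25, array([0.631, 0.395]))]
mark_yellow [(array([301., 183.]), 0.73, array([0.597, 0.093])), (array([272., 171.]), 0.59, array([0.637, 0.187]))]
start_button_top [(array([356., 197.]), 0.66, array([ 0.547, -0.078]))]
deep_socket [(array([365., 177.]), 0.49, array([ 0.614, -0.108]))]
oil_cap [(array([346., 222.]), 0.66, array([ 0.471, -0.046])), (array([468., 226.]), 0.33, array([ 0.457, -0.42 ]))]
scene [1.38 0.38 1.  ]
charger [(array([323., 237.]), 0.95, array([0.581, 0.052]))]
selector_axis [(array([334., 229.]), 0.81, array([0.61, 0.1 ])), (array([310., 190.]), 0.24, array([ 0.473, -0.041]))]
tab [(array([322., 236.]), 0.76, array([0.663, 0.082]))]
pointer [(array([318., 246.]), 0.59, array([0.689, 0.08 ]))]
mark_yellow [(array([358., 243.]), 0.45, array([0.634, 0.186]))]
start_button_top [(array([294., 198.]), 0.49, array([ 0.551, -0.062]))]
deep_socket [(array([274., 217.]), 0.56, array([ 0.634, -0.095]))]
oil_cap [(array([308., 187.]), 0.54, array([ 0.464, -0.051]))]
0.9 [ 0.27023518 -0.59119304  0.22258907] [[ 0.909  0.416 -0.   ]
 [ 0.416 -0.909 -0.   ]
 [-0.     0.    -1.   ]] 0.0187
```

```bash
python3 - <<'E'
import cv2
a=cv2.imread("pics/top0.png")[120:270,230:430];cv2.imwrite("pics/topc.png",cv2.resize(a,None,fx=4,fy=4,interpolation=cv2.INTER_CUBIC))
a=cv2.imread("pics/scene0.png")[150:300,220:420];cv2.imwrite("pics/scc.png",cv2.resize(a,None,fx=4,fy=4,interpolation=cv2.INTER_CUBIC))
E
```

```text
(no output)
```

View pics/topc.png

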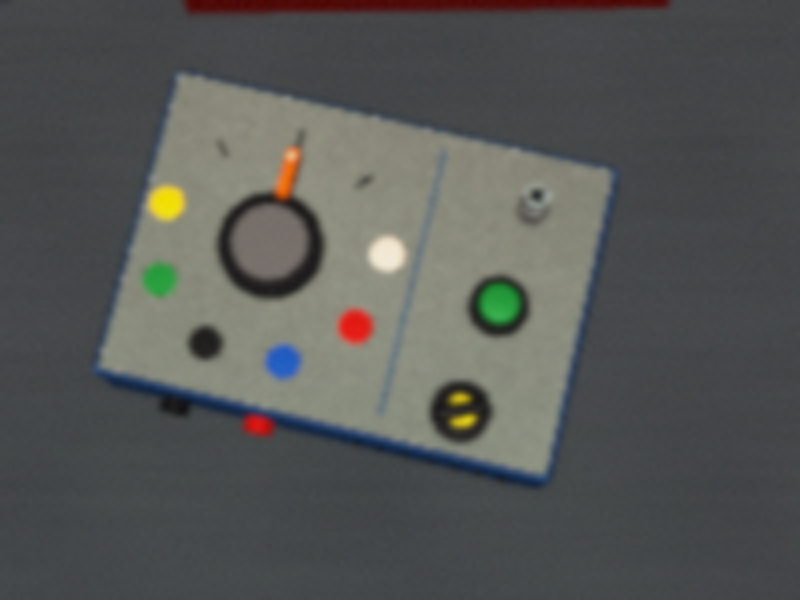

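View pics/scene0.png

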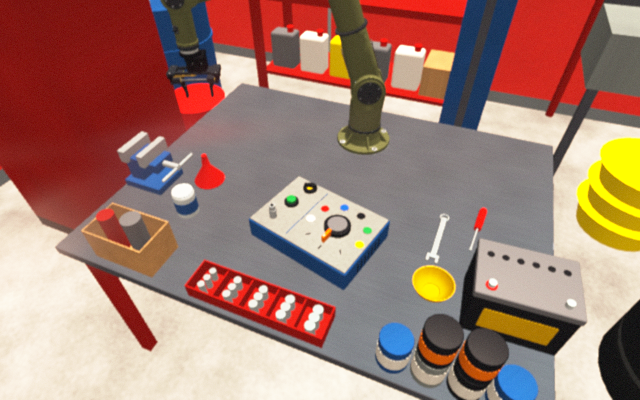

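The charger is yawed about -15°. The tab is at place 0 (crop 287,170), and the yellow mark at crop (166,202) is two clicks anticlockwise (+1.396). The socket, cap and button are well away from that arc. Next I'll fit the charger accurately.

```bash
cat >> h.py <<'E'
def rows(targets,n=None):
    "targets: world x,y,z,yaw(deg of tool x) -> rows relative to present pose"
    o=r.get_obs(); P=np.array(o["tcp_pos"]);R=np.array(o["tcp_rot"]); y0=np.degrees(np.arctan2(R[1,0],R[0,0]))
    for T in targets:
        d=R.T@(np.array(T[:3])-P); print(*d.round(4),round(-(T[3]-y0),1),sep=" ",end="; ")
    print()
E
python3 - <<'E'
from h import *
for n in("top","scene"):
    p=r.grab_frame(n);c=cloud(p)
    m=(abs(c[...,2]-.09)<.006)&(abs(c[...,0]-.58)<.25)&(abs(c[...,1]-.04)<.3)&(p["range_z"]>0)
    m=cv2.morphologyEx(m.astype(np.uint8),cv2.MORPH_OPEN,np.ones((3,3)))>0
    q=c[m]; print(n,m.sum(),np.median(q[:,2]))
    (cx,cy),s,a=cv2.minAreaRect(q[:,:2].astype(np.float32)*1000);print(cx,cy,s,a)
    for q,z in(("mark_yellow",.093),("start_button_top",.112),("tab",.108)):
        k=r.cut_out(q,p)
        if k: print(q,k[0]["score"],k[0]["rect"],ray_z(p,k[0]["rect"][:2],z).round(4),np.median(c[k[0]["mask"]],0).round(4))
    for n2,hsv in(("yellow",(22,35)),("green",(45,80)),("orange",(8,17))):
        H=cv2.cvtColor(p["img"],cv2.COLOR_RGB2HSV); mm=(H[...,0]>=hsv[0])&(H[...,0]<=hsv[1])&(H[...,1]>150)&(c[...,2]>.08)&(c[...,2]<.13)&(abs(c[...,0]-.58)<.2)&(abs(c[...,1]-.04)<.25)
        N,L,S,C=cv2.connectedComponentsWithStats(mm.astype(np.uint8))
        for i in range(1,N):
            if S[i,4]>8: print(n2,C[i].round(1),S[i,4],ray_z(p,C[i],.093).round(4))
E
```

```text
top 7672 0.09037352490393277
583.8463745117188 35.553802490234375 (366.5164489746094, 258.71044921875) 76.0019760131836
mark_yellow 0.63 [271.6, 173.1, 8.4, 10.8] [0.6289 0.1878 0.093 ] [0.6378 0.187  0.0937]
start_button_top 0.45 [352.4, 196.3, 5.2, 12.0] [ 0.5482 -0.0667  0.112 ] [ 0.5517 -0.0746  0.1125]
tab 0.96 [298.5, 176.2, 27.2, 40.3] [0.6143 0.1005 0.108 ] [0.601  0.0991 0.1108]
yellow [271.4 170.3] 54 [0.6383 0.1886 0.093 ]
yellow [344.3 219.4] 19 [ 0.4791 -0.0414  0.093 ]
yellow [345.6 224.6] 23 [ 0.4631 -0.0453  0.093 ]
green [269.6 189.4] 33 [0.5758 0.1931 0.093 ]
green [354.5 195.5] 88 [ 0.5543 -0.0744  0.093 ]
orange [301.3 164.2] 44 [0.6575 0.093  0.093 ]
scene 5868 0.08942665658061771
587.706298828125 38.94548034667969 (364.4729309082031, 254.6238250732422) 75.95487976074219
mark_yellow 0.42 [359.3, 242.3, 6.2, 3.0] [0.6325 0.1883 0.093 ] [0.6407 0.1903 0.0922]
tab 0.98 [334.8, 228.5, 30.9, 27.0] [0.6213 0.1064 0.108 ] [0.6143 0.1064 0.1092]
yellow [309.2 187.8] 17 [ 0.4677 -0.0445  0.093 ]
yellow [359.  244.3] 44 [0.6399 0.19   0.093 ]
green [290.9 199.1] 57 [ 0.5413 -0.0786  0.093 ]
green [367. 230.] 29 [0.5774 0.1946 0.093 ]
orange [326.7 234.8] 54 [0.6417 0.0884 0.093 ]
```

```bash
cat >> h.py <<'E'
AX=np.array([.602,.105]);YAW=-14.0
def push(phi,off,z,rad=.064):
    a=np.radians(YAW+phi);u=np.array([np.cos(a),np.sin(a)]);v=np.array([-u[1],u[0]])
    return [*(AX+rad*u-off*v),z,YAW+phi]
E
python3 -c "
from h import *
rows([push(0,.034,.2)])"
```

```text
0.6201 -0.4287 0.0225 38.6;
```

```bash
python3 -m pendant '0.05 -0.034 0 5; 0.1 -0.069 0 10; 0.15 -0.104 0 15; 0.2 -0.138 0 20; 0.25 -0.173 0 25' 0; python3 -m pendant '0 0 0 0'; python3 -c "
from h import *
rows([push(0,.034,.2)])"
```

```text
t: 1.92
tcp_pos: [0.4266, -0.3282, 0.2229]
tcp_rot: [[1.0, -0.011, 0.001], [-0.011, -1.0, -0.001], [0.001, 0.001, -1.0]]
force: [0.0, -0.5, 0.2]
gripper_width: 0.0447
gripper_force: 0.0
t: 2.05
tcp_pos: [0.4294, -0.3241, 0.2232]
tcp_rot: [[1.0, 0.003, 0.002], [0.003, -1.0, 0.001], [0.002, -0.001, -1.0]]
force: [-0.9, -0.0, 0.0]
gripper_width: 0.0346
gripper_force: 0.0
0.2274 -0.38 0.0241 14.1;
```

```bash
python3 -m pendant '0.03 -0.05 0 3; 0.06 -0.1 0 6; 0.09 -0.15 0 9; 0.12 -0.2 0 12; 0.15 -0.25 0 14.1' ; python3 -m pendant '0.04 -0.05 0 0; 0.107 -0.107 0.01 0; 0.107 -0.107 0.02 0; 0.107 -0.107 0.02 0'; python3 -c "
from h import *
rows([push(0,.034,.2),push(0,.034,.104)])"
```

```text
t: 2.68
tcp_pos: [0.5783, -0.0808, 0.2228]
tcp_rot: [[0.967, -0.253, 0.001], [-0.253, -0.967, -0.001], [0.001, 0.001, -1.0]]
force: [0.4, -0.6, -0.4]
gripper_width: 0.0004
gripper_force: 0.0
t: 3.18
tcp_pos: [0.7082, -0.0034, 0.1996]
tcp_rot: [[0.968, -0.249, -0.004], [-0.249, -0.968, 0.001], [-0.004, -0.0, -1.0]]
force: [-0.8, -0.6, 0.2]
gripper_width: 0.0009
gripper_force: 0.0
-0.0656 -0.045 -0.0001 -0.4; -0.0653 -0.045 0.0959 -0.4;
```

```bash
python3 -m pendant '-0.033 -0.022 0 0; -0.0655 -0.045 0 0; -0.0655 -0.045 0 0; -0.0655 -0.045 0 0'; python3 -c "
from h import *
rows([push(0,.034,.104)])
p=r.grab_frame('scene');cv2.imwrite('pics/s1.png',cv2.resize(cv2.cvtColor(p['img'],cv2.COLOR_RGB2BGR)[110:290,220:440],None,fx=3,fy=3))"
```

```text
t: 3.68
tcp_pos: [0.656, 0.0535, 0.2034]
tcp_rot: [[0.968, -0.253, 0.001], [-0.253, -0.968, -0.002], [0.002, 0.002, -1.0]]
force: [-0.1, -0.2, -0.5]
gripper_width: 0.0006
gripper_force: 0.0
-0.0011 -0.003 0.0994 -0.6;
```

View pics/s1.png

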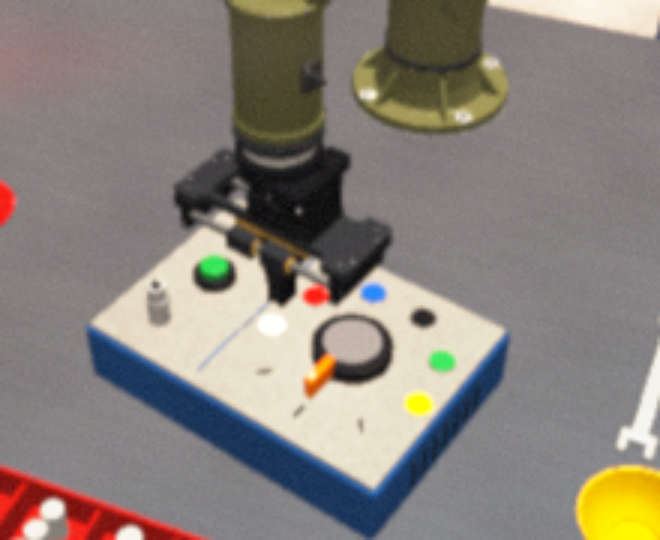

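The closed fingers (crop 280,295) hover above the charger on the clockwise side of the tab (320,375), and nothing has been disturbed. Next I'll lower them.

```bash
python3 -m pendant '0 0 0.025 0; 0 0 0.05 0; 0 0 0.075 0; 0 0 0.098 0; 0 0 0.098 0'; python3 -c "
from h import *
rows([push(f,.02,.104) for f in (0,)]);rows([push(f,.02,.104) for f in (3,6,9,12,15)])"
```

```text
t: 4.35
tcp_pos: [0.6547, 0.0534, 0.1022]
tcp_rot: [[0.967, -0.253, -0.004], [-0.253, -0.967, -0.001], [-0.004, 0.002, -1.0]]
force: [-0.3, -0.4, 0.0]
gripper_width: 0.0004
gripper_force: 0.0
0.0002 -0.0173 -0.0018 -0.7; 
0.0011 -0.0207 -0.0019 -3.7; 0.0018 -0.0241 -0.0019 -6.7; 0.0024 -0.0276 -0.0019 -9.7; 0.0028 -0.0311 -0.0019 -12.7; 0.003 -0.0346 -0.0019 -15.7;
```

```bash
python3 -m pendant '0 -0.006 0 0; 0 -0.012 0 -0.5; 0.001 -0.017 0 -0.5; 0.001 -0.0207 0 -3.7; 0.002 -0.0241 0 -6.7'; python3 -c "
from h import *
rows([push(f,.02,.104) for f in (8,11,14,17,20)])"
```

```text
t: 4.97
tcp_pos: [0.664, 0.0785, 0.1051]
tcp_rot: [[0.991, -0.134, 0.0], [-0.134, -0.991, -0.001], [0.0, 0.001, -1.0]]
force: [-2.2, -2.5, 0.3]
gripper_width: 0.0007
gripper_force: 0.9
-0.0005 0.0001 0.0011 -1.7; 0.0004 -0.0033 0.0011 -4.7; 0.0011 -0.0067 0.0011 -7.7; 0.0016 -0.0102 0.0011 -10.7; 0.0019 -0.0137 0.0011 -13.7;
```

```bash
python3 -m pendant '0.0004 -0.0033 0 -4.7; 0.001 -0.0067 0 -7.7; 0.0016 -0.0102 0 -10.7; 0.0019 -0.0137 0 -13.7; 0.002 -0.017 0 -16.7'; python3 -c "
from h import *
rows([push(f,.02,.104) for f in (23,26,29,32,35,38)])"
```

```text
t: 5.6
tcp_pos: [0.6691, 0.0932, 0.1051]
tcp_rot: [[0.988, 0.154, 0.002], [0.154, -0.988, -0.003], [0.001, 0.003, -1.0]]
force: [1.5, -2.8, 0.1]
gripper_width: 0.0004
gripper_force: 1.3
-0.0005 -0.0022 0.0011 -0.1; 0.0005 -0.0056 0.0011 -3.1; 0.0012 -0.009 0.0011 -6.1; 0.0018 -0.0124 0.0011 -9.1; 0.0023 -0.0159 0.0011 -12.1; 0.0025 -0.0194 0.001 -15.1;
```

```bash
python3 -m pendant '0 -0.004 0 -2; 0.001 -0.009 0 -6; 0.0018 -0.0124 0 -9; 0.0023 -0.0159 0 -12; 0.0025 -0.0194 0 -15'; python3 -c "
from h import *
rows([push(f,.02,.104) for f in (38,41,44,47,50,53)])
p=r.grab_frame('scene');cv2.imwrite('pics/s2.png',cv2.resize(cv2.cvtColor(p['img'],cv2.COLOR_RGB2BGR)[150:290,240:420],None,fx=4,fy=4))"
```

```text
t: 6.22
tcp_pos: [0.6673, 0.1161, 0.1047]
tcp_rot: [[0.913, 0.407, -0.0], [0.407, -0.913, 0.001], [0.0, -0.001, -1.0]]
force: [-0.5, 0.4, -0.6]
gripper_width: 0.0002
gripper_force: 0.0
-0.0001 0.0036 0.0007 0.0; 0.0008 0.0002 0.0007 -3.0; 0.0016 -0.0032 0.0008 -6.0; 0.0022 -0.0066 0.0008 -9.0; 0.0026 -0.0101 0.0008 -12.0; 0.0029 -0.0136 0.0008 -15.0;
```

View pics/s2.png

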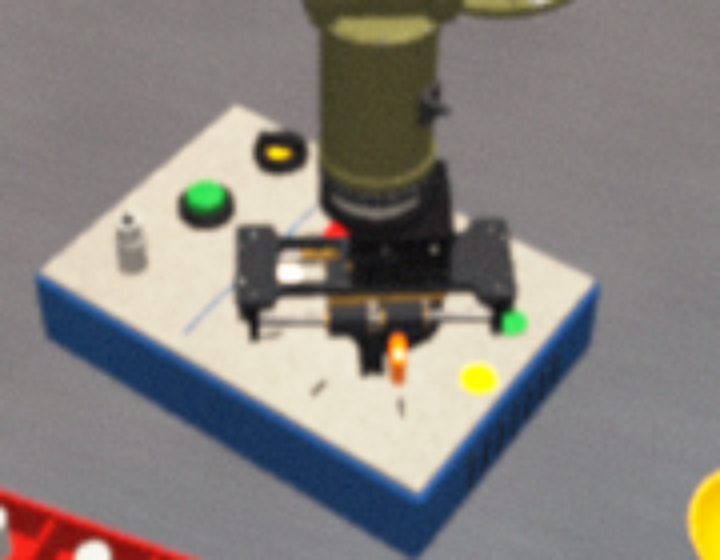

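The tab (398,358) is on the tick at +0.698, one click done, and the fingers sit just behind it. The yellow mark at (478,378) is next.

```bash
python3 -m pendant '0.001 -0.0015 0 -3; 0.0016 -0.0035 0 -6; 0.0022 -0.0066 0 -9; 0.0026 -0.0101 0 -12; 0.0029 -0.0136 0 -15'; python3 -c "
from h import *
rows([push(f,.02,.104) for f in (53,56,59,62,65,68)])"
```

```text
t: 6.9
tcp_pos: [0.6654, 0.1276, 0.1047]
tcp_rot: [[0.778, 0.628, 0.001], [0.628, -0.778, -0.001], [0.0, 0.002, -1.0]]
force: [2.6, -2.9, -1.3]
gripper_width: 0.0004
gripper_force: 1.6
0.0005 -0.0023 0.0007 -0.1; 0.0014 -0.0057 0.0007 -3.1; 0.0022 -0.0091 0.0007 -6.1; 0.0028 -0.0126 0.0007 -9.1; 0.0032 -0.0161 0.0007 -12.1; 0.0034 -0.0196 0.0007 -15.1;
```

```bash
python3 -m pendant '0.001 -0.004 0 -2; 0.0022 -0.0085 0 -6; 0.0028 -0.0126 0 -9; 0.0032 -0.0161 0 -12; 0.0034 -0.0196 0 -15'; python3 -c "
from h import *
rows([push(f,.02,.104) for f in (68,71,74,77)])
p=r.grab_frame('scene');cv2.imwrite('pics/s3.png',cv2.resize(cv2.cvtColor(p['img'],cv2.COLOR_RGB2BGR)[150:290,240:420],None,fx=4,fy=4))"
```

```text
t: 7.52
tcp_pos: [0.6544, 0.147, 0.1046]
tcp_rot: [[0.588, 0.809, -0.001], [0.809, -0.588, 0.001], [0.0, -0.001, -1.0]]
force: [-0.1, 0.2, -0.6]
gripper_width: 0.0003
gripper_force: 0.0
-0.0007 0.0023 0.0006 0.0; 0.0002 -0.001 0.0006 -3.0; 0.001 -0.0045 0.0006 -6.0; 0.0016 -0.0079 0.0006 -9.0;
```

View pics/s3.png

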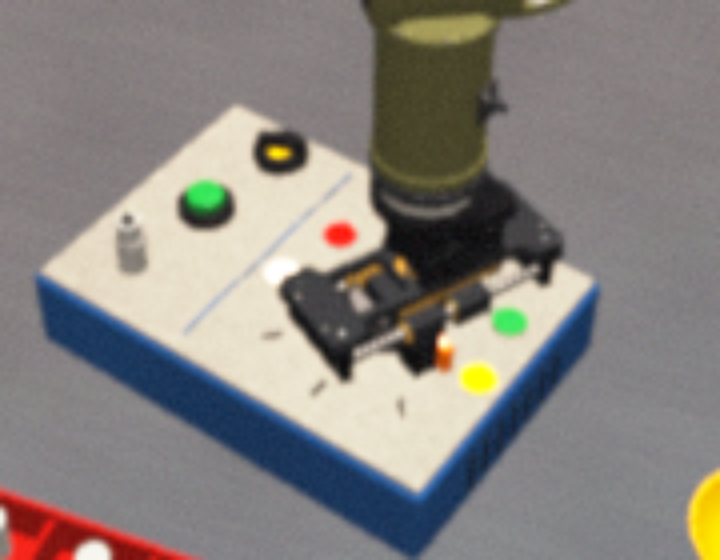

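The tab (445,352) has clicked round to point at yellow (478,378), and the contact force is now zero. I'll back off, rise and check.

```bash
python3 -m pendant '0 0.008 0 0; 0 0.016 0 0; 0 0.016 -0.04 0; 0 0.016 -0.09 0; 0 0.016 -0.09 0'; python3 - <<'E'
from h import *
rows([(.553,-.073,.195,14.0)])
p=r.grab_frame('scene');c=cloud(p);H=cv2.cvtColor(p["img"],cv2.COLOR_RGB2HSV)
cv2.imwrite('pics/s4.png',cv2.resize(cv2.cvtColor(p['img'],cv2.COLOR_RGB2BGR)[150:290,240:420],None,fx=4,fy=4))
m=(H[...,0]>=6)&(H[...,0]<=17)&(H[...,1]>150)&(c[...,2]>.095)&(c[...,2]<.125)&(abs(c[...,0]-.62)<.1)&(abs(c[...,1]-.13)<.1)
q=np.median(c[m],0);print(m.sum(),q,np.degrees(np.arctan2(q[1]-.105,q[0]-.602))-YAW)
E
```

```text
t: 8.2
tcp_pos: [0.671, 0.1369, 0.1997]
tcp_rot: [[0.591, 0.807, 0.008], [0.807, -0.591, 0.002], [0.007, 0.006, -1.0]]
force: [-0.2, 0.1, 0.0]
gripper_width: 0.0005
gripper_force: 0.0
-0.2391 0.0288 0.0033 39.8; 
63 [0.6292156  0.15412426 0.11207761] 75.01286737361036
```

View pics/s4.png

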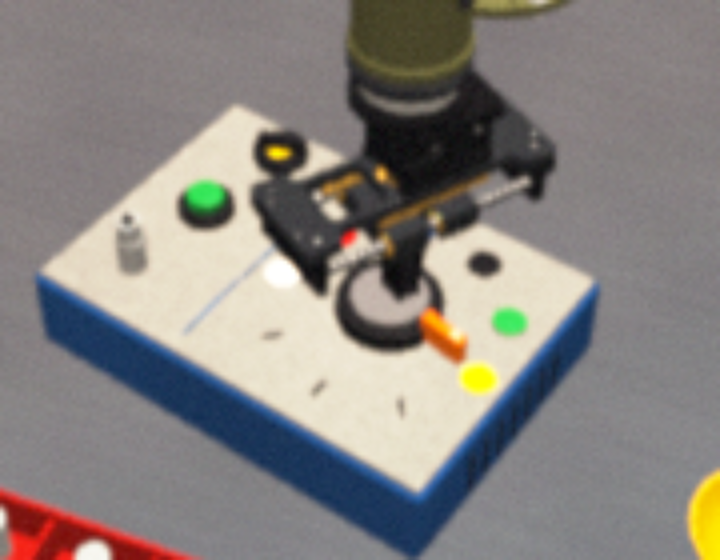

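The tab (443,335) points straight at the yellow mark (478,378), and the bystanders haven't moved. Now to the button.

```bash
python3 -m pendant '-0.05 0.006 0 8; -0.1 0.012 0 16; -0.15 0.018 0 24; -0.2 0.024 0 32; -0.239 0.029 0 40';python3 -m pendant '0 0 0 0; 0 0 0 0; 0 0 0 0'; python3 -c "
from h import *
rows([(.553,-.073,.195,14.0),(.553,-.073,.118,14.0)])"
```

```text
t: 8.88
tcp_pos: [0.5487, -0.0768, 0.1932]
tcp_rot: [[0.973, 0.232, -0.002], [0.232, -0.973, -0.0], [-0.002, -0.0, -1.0]]
force: [0.1, -0.5, 0.0]
gripper_width: 0.0005
gripper_force: 0.0
t: 9.25
tcp_pos: [0.5509, -0.0723, 0.1941]
tcp_rot: [[0.97, 0.242, -0.0], [0.242, -0.97, 0.001], [-0.0, -0.001, -1.0]]
force: [0.1, -0.7, 0.1]
gripper_width: 0.0006
gripper_force: 0.0
0.0019 0.0012 -0.0009 0.0; 0.0019 0.0012 0.0761 0.0;
```

Next I'll go down to just above the button (top at z≈0.112).

```bash
python3 -m pendant '0.001 0.001 0.025 0; 0.002 0.001 0.05 0; 0.002 0.001 0.07 0; 0.002 0.001 0.076 0; 0.002 0.001 0.076 0'; python3 -m pendant '0 0 0.003 0; 0 0 0.006 0; 0 0 0.008 0; 0 0 0.01 0'
```

```text
t: 9.88
tcp_pos: [0.5529, -0.0736, 0.1185]
tcp_rot: [[0.971, 0.241, -0.0], [0.241, -0.971, 0.0], [-0.0, -0.001, -1.0]]
force: [0.2, -0.5, 0.7]
gripper_width: 0.0006
gripper_force: 0.0
t: 10.38
tcp_pos: [0.5531, -0.0745, 0.109]
tcp_rot: [[0.971, 0.24, 0.001], [0.24, -0.971, -0.0], [0.001, 0.001, -1.0]]
force: [-0.3, 0.6, 3.1]
gripper_width: 0.001
gripper_force: 1.7
```

```bash
python3 -m pendant '0 0 0.002 0; 0 0 0.004 0; 0 0 0.005 0; 0 0 0.005 0; 0 0 0.005 0'
```

```text
t: 11.0
tcp_pos: [0.5532, -0.0745, 0.1062]
tcp_rot: [[0.971, 0.24, 0.001], [0.24, -0.971, -0.001], [0.001, 0.002, -1.0]]
force: [-4.5, 0.8, 18.1]
gripper_width: 0.0007
gripper_force: 8.8
```

At 18 N the button is well past its 5 N, so it is fully in. Release and rise.

```bash
python3 -m pendant '0 0 -0.01 0; 0 0 -0.04 0; 0 0 -0.09 0; 0 0 -0.12 0; 0 0 -0.12 0'; python3 -m pendant '0 0 0 0; 0 0 0 0; 0 0 0 0; 0 0 0 0'; python3 - <<'E'
from h import *
p=r.grab_frame('scene')
cv2.imwrite('pics/s5.png',cv2.resize(cv2.cvtColor(p['img'],cv2.COLOR_RGB2BGR)[150:290,240:420],None,fx=4,fy=4))
E
```

```text
t: 11.62
tcp_pos: [0.5541, -0.0745, 0.2258]
tcp_rot: [[0.971, 0.24, 0.004], [0.24, -0.971, -0.001], [0.004, 0.002, -1.0]]
force: [0.5, -0.6, -0.2]
gripper_width: 0.0004
gripper_force: 0.0
t: 12.12
tcp_pos: [0.5525, -0.0744, 0.223]
tcp_rot: [[0.971, 0.24, -0.001], [0.24, -0.971, 0.0], [-0.001, -0.0, -1.0]]
force: [-0.1, -0.1, -0.3]
gripper_width: 0.0007
gripper_force: 0.0
```

View pics/s5.png

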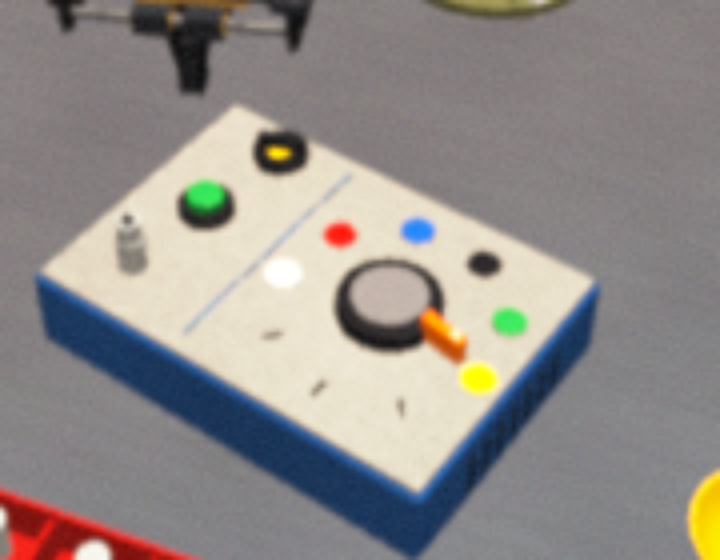

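The button (206,197) is out again, the tab (443,335) points at yellow, and the socket and cap haven't moved.

```bash
python3 -c "
from cell import r
print(r.job_done())"
```

```text
the job is handed in; nothing more can be done
None
```

The selector settled on the yellow mark after two clicks, then I pressed the start button fully in and let it go; the last picture shows the tab still on yellow and the button out, and the job is handed in (no verdict came back).

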